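Prop a washed jar lid on the free drying rest

ROBOT

A 7-joint arm with a two-finger parallel gripper is mounted at the origin on the work surface. World frame = base frame: x ahead of the robot, y to its left, z up, the work surface at z = 0. Lengths are in mm, angles in rad, forces in N, time in s.
With the tool pointing down it reaches from about 400 to 875 mm from the base axis. Payload 4.4 kg.
Tool frame: the origin (TCP) lies midway between the tips of the shut fingers; the grasp point (between the pads) lies 19 mm behind it; z points along the fingers, y is the line along which they close (so a half turn about z gives the same grasp; the last joint's range is limited). The gripper opens to 85 mm and grips with 20 to 120 N. Pads are 22 mm wide; open, the fingers measure 114 mm over their backs; the gripper's body (76 mm by 85 mm) begins 54 mm behind the grasp point. The pads swing forward as they close: fully open they stand 13 mm farther back than shut.
Start: joints at [1.157, 0.628, 0.038, 1.517, -0.027, 0.996, -0.02], TCP at [221.568, -611.086, 231.313] pointing down, gripper open.
Joint ranges: [-3.06, 3.06], [-0.37, 2.12], [-1.25, 1.32], [0.18, 2.47], [-1.1, 4.24], [0.23, 1.98], [-2.94, 2.94]. Speed limits (rad/s): [2.57, 2.57, 3.14, 3.14, 3.14, 3.14, 3.14].

INTERFACE

Orientations are given as [roll, pitch, yaw] about the fixed x, y, z axes, in that order (R = Rz(yaw) Ry(pitch) Rx(roll)).
In Python, from cell import read_state, get_image, finish_job gives the robot as it stands.
- The arm moves only by the tool send_rows, never from a script. Its argument "series" is a list of rows, each an object of numbers: "ax", "ay", "az": the turn, a rotation vector about the tool's x, y, z in rad; "dx", "dy", "dz": the shift along the tool's x, y, z in cm; "hand": the closure, from 0 (fully open) to 1 (shut). In form: [{"ax": .., "ay": .., "az": .., "dx": .., "dy": .., "dz": .., "hand": ..}, ...]. A call has 1 to 10 rows; each row is the pose to reach, as a shift and turn from the pose commanded when the call began, along the tool's axes at that moment; what a row does not reach only later rows make up. A row lasts 1/10 s, in which the tool goes at most 50 mm and 8.59 degrees, less where a joint would pass 70% of its speed; a pose out of reach is approached as far as the arm can. A call with a gripper value outside its range is refused whole. The fingers move at their own pace and stop on an object; the grip force is fixed at half the most. Time passes only in rows, so rows that repeat a pose let the fingers close. It gives the time, the measured TCP pose, the force, the opening and the grip force at its end, in the units of the state.
- read_state(): the state, without advancing time (a new reading comes with each control period).
- get_image(name): name is "scene" or "top" or "wrist"; returns a dict with "pixels" (480x640x3 uint8, red, green, blue), "mtx" (3x3 intrinsics, pixels), "R" (3x3) and "t" (3): a world point X has camera coordinates R X + t. Camera axes: x right, y down, z forward; pixel columns grow to the right and rows downward; lengths in mm; the calibration is good to about 2 mm. A picture is of the moment at which its call begins. There is no depth.
- finish_job(): hands the job in; it is judged then, once.
The state is a dict: "clock": time; "qpos": joint angles; "qd": joint speeds; "tau": joint torques, N m; "eef_pos": TCP position; "tool_rot": TCP orientation; "force": force on the tool from outside, world axes, zero at the start; "torque": the same for the moment, N m; "width": finger opening in mm; "gripper_force": force on a finger pad.
Only numpy, scipy, OpenCV 4.12 (cv2) and the standard library are available. Lean on these libraries where they do the work, as an engineer would, in place of code of your own. Each camera call takes 0.05 s, during which the arm holds its last target. There are 200 camera calls.

TASK

Pick the red jar lid up from the cork mat and lay it on the sloping rest of the empty drying stand: flat on the slope, centred across the narrow rest, its lower edge down against the little lip. Set it down rather than dropping it, let go, and leave the other lids and jars where they are.

Things in the scene. Friction and masses are not known exactly. Their poses are not given: they have to be found in the camera images.
- red_lid_mid (a point): Centre (half-way up) of the loose red metal jar lid: a closed flat disc, 63 mm diameter (64 mm at a thin steel bead round its foot, look only), 16 mm high, 25 g or so. It lies flat on the cork mat, so this point is 8 mm above the mat. z is the disc's axis, up at the start.
- cork_mat: Fixed cork mat, 170 x 310 mm, 6 mm thick; its origin is the centre of its underside, on the worktop. The red lid and the black lid lie on it, centres about 130 to 180 mm apart along its long side (y); which is where varies.
- free_seat (a point): Seat point of the empty stand: on the sloping strip's upper surface, mid-width, 110 mm above the worktop, right under the centre of a lid that touches the lip. Axes: x up the slope, y level across the strip, z square out of its surface. The slope is 25 degrees, its low end roughly towards the robot. The strip runs from x = -37.5 to +31.5 mm; the lip's face is at x = -31.5 mm, 8 mm high above the surface.
- stand_free: The empty wooden drying stand, fixed to the worktop, turned up to 20 degrees either way; origin at the centre of the underside of its base (100 x 90 x 14 mm), straight below the seat point. A 24 mm square post carries the strip, 40 mm wide and 8 mm thick, with a lip across its low end. Its sides are open: fingers holding a 63 mm lid across y hang clear beside it.
- used_seat (a point): The same point on the other, identical drying stand, which already holds a white lid. Which stand is left or right varies; they stand at least 150 mm apart.
- drying_lid_mid (a point): Centre of the loose white lid (same size as the red one) already lying on the other stand. Leave alone.
- black_lid_mid (a point): Centre of the loose black lid (same size) lying on the cork mat. Leave alone.
- seed_jar: Loose amber jar with a black cap, 68 mm diameter, 115 mm high, origin at the centre of its underside. Leave alone.
- white_pot: Loose small white pot with a green label, 52 mm diameter, 70 mm high, origin at the centre of its underside. Leave alone.
Things that resemble listed ones, but are neither listed nor needed, are in the scene too. Of the things that look like the part that bears red_lid_mid, the middle-sized one is meant.

How it is judged (in metres and radians):
At the end, for the whole second after the job is handed in: The red lid lies at rest and released on the empty stand's sloping rest: flat on it (within 0.1 rad, its centre 5 to 11 mm above the surface), centred across it within 12 mm, its edge no more than 7 mm from the lip (x of red_lid_mid in the frame of free_seat between -0.004 and 0.007 m and y of red_lid_mid in the frame of free_seat between -0.012 and 0.012 m and z of red_lid_mid in the frame of free_seat between 0.005 and 0.011 m and angle between the z axis of red_lid_mid and the z axis of free_seat, either way round below 0.1 rad and linear speed of red_lid below 0.02 m/s and contact force between red_lid and the fingers below 0.05 N); the robot touches nothing.
It fails at once if the red lid is dropped or flung: faster than 0.45 m/s with no finger touching it (linear speed of red_lid above 0.45 m/s and contact force between red_lid and the fingers below 0.01 N).
It fails at once if the black lid on the mat is moved by more than 20 mm (distance of black_lid_mid from where it was at the start of the episode above 0.02 m).
It fails at once if the lid on the other stand is moved by more than 10 mm (distance of drying_lid_mid from where it was at the start of the episode above 0.01 m).
It fails at once if a jar or pot is moved by more than 20 mm (distance of any of seed_jar, white_pot from where it was at the start of the episode above 0.02 m).
It also fails if it takes over 35 s, if anything falls off the work surface, if the arm or the gripper's body presses on something with over 40 N, if the wrist force passes 120 N, or if a joint passes its speed limit or range.

## Working session

There is one attempt and no reset: what is moved stays moved. The work goes in short steps, Python scripts to look and compute and a tool call to move; the robot and the scene stay as the last step left them, time stands still between calls to the robot, and variables do not carry over. Pictures are saved under pics/ and viewed, at most 10 in all, crops included, and the job is handed in when it is done.

Besides the shell and the picture viewer there is one more tool, called after ">>>" as name(argument=value, ...) on one line, values as JSON. send_rows: Moves the arm, as the interface text tells. Its arguments: {"type":"object","properties":{"series":{"type":"array","items":{"type":"object","properties":{"ax":{"type":"number"},"ay":{"type":"number"},"az":{"type":"number"},"dx":{"type":"number"},"dy":{"type":"number"},"dz":{"type":"number"},"hand":{"type":"number"}}}}},"required":["series"]}

```bash
mkdir -p pics; python3 - <<'E'
from cell import *
import cv2,pickle
d={}
for n in("scene","top"):
    d[n]=get_image(n); cv2.imwrite(f"pics/{n}0.png",d[n]["pixels"][:,:,::-1])
pickle.dump(d,open("d0.pkl","wb"))
s=read_state();print(s)
for n in d: print(n,d[n]["mtx"],d[n]["R"],d[n]["t"])
E
```

```text
{'clock': 0.1, 'qpos': array([ 1.15720362,  0.6292562 ,  0.03846876,  1.5182578 , -0.02699215,
        0.99628792, -0.02000749]), 'qd': array([ 0.00129803, -0.00204915,  0.00146533, -0.00324397,  0.00152877,
        0.00024197,  0.00154903]), 'tau': array([ 4.25656573e-03, -5.64531648e+01,  1.23048875e+00, -1.93972671e+01,
        1.11007490e-02,  5.48539989e-03,  4.88916342e-06]), 'eef_pos': array([ 221.36133496, -610.56034733,  230.48307727]), 'tool_rot': array([-3.13990242e+00,  3.75431866e-05,  3.47770333e-01]), 'force': array([-0.4097686 , -0.54711833, -0.54421803]), 'torque': array([0.01774605, 0.05371449, 0.00055918]), 'gripper_force': 0.0, 'width': 85.38304163328426}
scene [[541.19893645   0.         320.27081405]
 [  0.         541.19893645 248.95801394]
 [  0.           0.           1.        ]] [[-0.67399526  0.7387022  -0.00703196]
 [ 0.50416376  0.45300211 -0.73526049]
 [-0.53995305 -0.49910735 -0.67774816]] [ 389.7883867  -193.36823005 1362.93911026]
top [[541.78338974   0.         309.02572198]
 [  0.         541.78338974 240.42457115]
 [  0.           0.           1.        ]] [[ 5.68512142e-04 -9.99796549e-01  2.01627856e-02]
 [-9.91548932e-01 -3.17935249e-03 -1.29694284e-01]
 [ 1.29732002e-01 -1.99186557e-02 -9.91349008e-01]] [-14.63328949 585.23348505 892.71945586]
```

View pics/scene0.png

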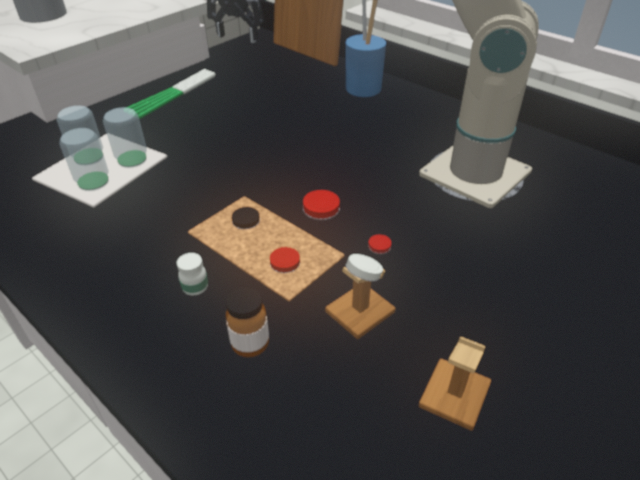

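View pics/top0.png

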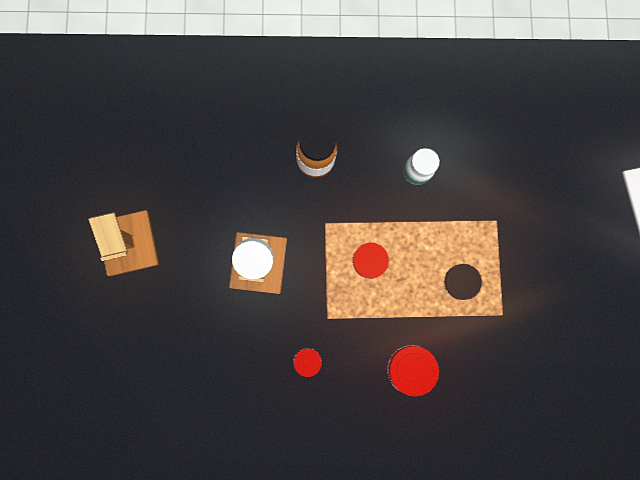

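The scene view shows three red lids: on the mat at (285,259), a large one on the worktop at (321,204) and a small one at (380,243). The top view has them at (371,260), (414,371) and (307,362). I choose the middle-sized one on the mat. The empty stand is at scene (455,385) and top (108,240); the other stand, top (253,259), carries the white lid.

```bash
cat >h.py <<'E'
import numpy as np,cv2
def ray(d,uv,z):
    K,R,t=map(np.array,(d["mtx"],d["R"],d["t"]))
    c=-R.T@t; v=R.T@np.linalg.solve(K,[uv[0],uv[1],1.]); return c+v*(z-c[2])/v[2]
def proj(d,X):
    K,R,t=map(np.array,(d["mtx"],d["R"],d["t"])); p=(R@np.atleast_2d(X).T).T+t; p=p@K.T; return p[:,:2]/p[:,2:]
def blobs(img,m,amin=100):
    n,l,s,c=cv2.connectedComponentsWithStats(m.astype(np.uint8)); return [(c[i],s[i,4]) for i in range(1,n) if s[i,4]>amin]
def red(p): p=p.astype(int); return (p[:,:,0]>120)&(p[:,:,1]<70)&(p[:,:,2]<70)
E
python3 - <<'E'
import pickle; from h import *
d=pickle.load(open("d0.pkl","rb"))
for n in d:
    for c,a in blobs(0,red(d[n]["pixels"])):
        print(n,c.round(1),a,ray(d[n],c,22).round(1),ray(d[n],c,16).round(1))
t=d["top"]["pixels"][:,:,::-1]; s=d["scene"]["pixels"][:,:,::-1]
a=cv2.resize(t[200:290,80:170],(400,400),interpolation=cv2.INTER_CUBIC)
b=cv2.resize(s[330:430,410:510],(400,400),interpolation=cv2.INTER_CUBIC)
e=cv2.resize(t[210:330,320:510],(760,200*760//800),interpolation=cv2.INTER_CUBIC)
e=cv2.resize(t[215:325,320:510],(345,200),interpolation=cv2.INTER_CUBIC); e=cv2.copyMakeBorder(e,0,0,0,455,cv2.BORDER_CONSTANT)
cv2.imwrite("pics/crop.png",np.vstack([np.hstack([a,b]),e]))
E
```

```text
scene [320.2 201.8] 741 [ 370.9 -189.3   22. ] [ 365.2 -194.6   16. ]
scene [379.4 242.2] 304 [390.   -3.1  22. ] [384.5  -6.9  16. ]
scene [284. 259.] 496 [ 560.6 -116.1   22. ] [ 556.4 -120.8   16. ]
top [370.3 260.1] 973 [ 553.2 -120.7   22. ] [ 553.7 -121.5   16. ]
top [413.9 370.8] 1952 [ 364.2 -192.5   22. ] [ 363.5 -193.8   16. ]
top [307.2 362.4] 624 [378.4 -11.   22. ] [377.9 -11.1  16. ]
```

View pics/crop.png

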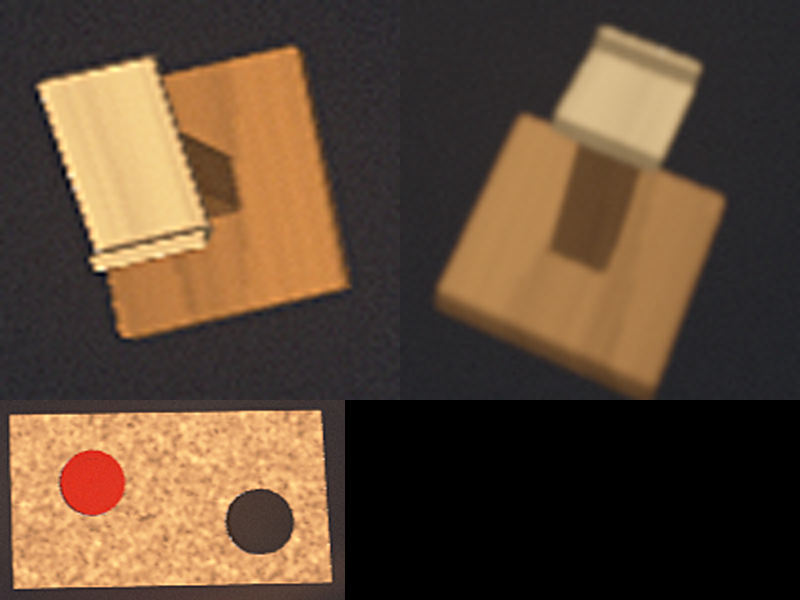

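The crop confirms the mid-sized red lid on the mat. It also gives the stand corners: strip high end at crop (38,84)-(155,57), base (297,47), (349,288), (123,337), and matching corners in the scene half. I'll fit the stand pose to these.

```bash
cat >>h.py <<'E'
def Rseat(yaw):
    c,s=np.cos(np.radians(25)),np.sin(np.radians(25)); return cv2.Rodrigues(np.array([0,0,yaw]))[0]@np.array([[c,0,-s],[0,1,0],[s,0,c]])
E
python3 - <<'E'
import pickle; from h import *
from scipy.optimize import least_squares
d=pickle.load(open("d0.pkl","rb"))
S=[("s",31.5,20,0),("s",31.5,-20,0)]; B=[(50,-45),(-50,-45),(-50,45)]
obs=[("top","s",(31.5,20,0),(38,84)),("top","s",(31.5,-20,0),(155,57)),
("top","b",(50,-45,14),(297,47)),("top","b",(-50,-45,14),(349,288)),("top","b",(-50,45,14),(123,337)),
("scene","b",(-50,-45,14),(523,115)),("scene","b",(-50,45,14),(725,197)),("scene","b",(50,45,14),(652,385)),("scene","b",(50,-45,14),(437,292)),
("scene","s",(31.5,-20,0),(558,116)),("scene","s",(31.5,20,0),(661,155))]
def f(p,sel=("top","scene")):
    r=[]
    for n,k,X,uv in obs:
        if n not in sel: continue
        o=np.array([p[0],p[1],0.]); X=np.array(X,float)
        W=o+[0,0,110]+Rseat(p[2])@X if k=="s" else o+cv2.Rodrigues(np.array([0,0,p[2]]))[0]@X
        q=(np.array(uv)/4.4444+[80,200]) if n=="top" else (np.array(uv)-[400,0])/4+[410,330]
        r+=list(proj(d[n],W)[0]-q)
    return np.array(r)
for sel in (("top",),("scene",),("top","scene")):
    o=least_squares(f,[530,320,0.],args=(sel,),x_scale=[10,10,.1]); print(o.x,o.fun.round(1))
E
```

```text
[5.83415120e+02 3.04131810e+02 2.34054082e-01] [ 0.6  0.2 -0.2  0.5  0.3 -1.  -0.2 -0.3 -0.5  0.6]
[5.86350499e+02 3.07508930e+02 2.36326766e-01] [-0.6 -1.2  0.6 -0.3  0.8  1.3 -0.3 -0.2 -0.7 -0.6  0.1  0.6]
[5.84786211e+02 3.06073202e+02 2.35079374e-01] [-0.6 -0.7 -1.5 -0.4 -0.8 -1.8 -1.3 -1.1 -1.6 -0.2 -0.8 -2.2  0.4 -1.4
  0.5  0.  -0.5 -1.4 -0.9 -1.8 -0.2 -0.6]
```

```bash
cat >>h.py <<'E'
from scipy.spatial.transform import Rotation as Ro
def delta(P,Rt):
    from cell import read_state
    s=read_state(); R0=Ro.from_euler("xyz",s["tool_rot"]).as_matrix()
    print("t",s["clock"],"at",s["eef_pos"].round(1),"cm",(R0.T@(np.array(P)-s["eef_pos"])/10).round(2),"rot",Ro.from_matrix(R0.T@Rt).as_rotvec().round(3))
def down(yaw): return Ro.from_euler("xyz",[np.pi,0,yaw]).as_matrix()
E
python3 -c "
from h import *
delta([554,-120,160],down(.235))"
```

```text
t 0.1 at [ 221.4 -610.6  230.5] cm [ 47.99 -34.77   7.11] rot [-0.002  0.     0.113]
```

>>> send_rows(series=[{"dx": 4,"dy": -2.9,"dz": 0.5,"az": 0.05},{"dx": 8,"dy": -5.8,"dz": 1,"az": 0.113},{"dx": 12,"dy": -8.7,"dz": 1.5,"az": 0.113},{"dx": 16,"dy": -11.6,"dz": 2,"az": 0.113},{"dx": 20,"dy": -14.5,"dz": 2.5,"az": 0.113},{"dx": 24,"dy": -17.4,"dz": 3,"az": 0.113},{"dx": 28,"dy": -20.3,"dz": 3.5,"az": 0.113},{"dx": 32,"dy": -23.2,"dz": 4,"az": 0.113},{"dx": 36,"dy": -26.1,"dz": 4.5,"az": 0.113},{"dx": 40,"dy": -29,"dz": 5.5,"az": 0.113}])

```text
invalid input at $.series[0]: expected keys ax, ay, az, dx, dy, dz, hand
```

```bash
python3 -c "
from h import *
delta([554,-120,160],down(.235))"
```

```text
t 0.1 at [ 221.4 -610.6  230.5] cm [ 47.99 -34.77   7.11] rot [-0.002  0.     0.113]
```

>>> send_rows(series=[{"dx": 8,"dy": -5.8,"dz": 1,"ax": 0,"ay": 0,"az": 0.113,"hand": 0},{"dx": 12,"dy": -8.7,"dz": 1.5,"ax": 0,"ay": 0,"az": 0.113,"hand": 0},{"dx": 16,"dy": -11.6,"dz": 2,"ax": 0,"ay": 0,"az": 0.113,"hand": 0},{"dx": 20,"dy": -14.5,"dz": 2.5,"ax": 0,"ay": 0,"az": 0.113,"hand": 0},{"dx": 24,"dy": -17.4,"dz": 3,"ax": 0,"ay": 0,"az": 0.113,"hand": 0},{"dx": 28,"dy": -20.3,"dz": 3.5,"ax": 0,"ay": 0,"az": 0.113,"hand": 0},{"dx": 32,"dy": -23.2,"dz": 4,"ax": 0,"ay": 0,"az": 0.113,"hand": 0},{"dx": 36,"dy": -26.1,"dz": 4.5,"ax": 0,"ay": 0,"az": 0.113,"hand": 0},{"dx": 40,"dy": -29,"dz": 5.5,"ax": 0,"ay": 0,"az": 0.113,"hand": 0},{"dx": 44,"dy": -31.9,"dz": 6.3,"ax": 0,"ay": 0,"az": 0.113,"hand": 0}])

```text
clock: 1.1
eef_pos: [501.1, -198.1, 175.4]
tool_rot: [3.142, 0.0, 0.235]
force: [0.5, -0.1, 0.2]
width: 85.4
gripper_force: 0.0
```

```bash
python3 -c "
from h import *
delta([554,-120,160],down(.235))"
```

```text
t 1.1 at [ 501.1 -198.1  175.4] cm [ 6.96 -6.36  1.54] rot [ 0.  0. -0.]
```

>>> send_rows(series=[{"dx": 4,"dy": -2.9,"dz": 0.8,"ax": 0,"ay": 0,"az": 0,"hand": 0},{"dx": 4,"dy": -2.9,"dz": 0.8,"ax": 0,"ay": 0,"az": 0,"hand": 0},{"dx": 4,"dy": -2.9,"dz": 0.8,"ax": 0,"ay": 0,"az": 0,"hand": 0},{"dx": 4,"dy": -2.9,"dz": 0.8,"ax": 0,"ay": 0,"az": 0,"hand": 0},{"dx": 4,"dy": -2.9,"dz": 0.8,"ax": 0,"ay": 0,"az": 0,"hand": 0}])

```text
clock: 1.6
eef_pos: [531.5, -164.2, 167.8]
tool_rot: [3.141, 0.001, 0.232]
force: [0.4, 0.6, -0.1]
width: 85.3
gripper_force: 0.0
```

```bash
python3 - <<'E'
from h import *; from cell import *
d=get_image("wrist"); cv2.imwrite("pics/w1.png",d["pixels"][:,:,::-1])
for c,a in blobs(0,red(d["pixels"])): print(c,a,ray(d,c,22).round(1))
delta([554,-120,160],down(.235))
E
```

```text
[131.27302632 331.67050439] 1824 [388.4 -18.2  22. ]
[303.56848739 378.16680672] 4760 [ 374.3 -192.5   22. ]
t 1.65 at [ 531.6 -164.   167.9] cm [ 3.19 -3.77  0.79] rot [ 0.001  0.    -0.003]
```

View pics/w1.png

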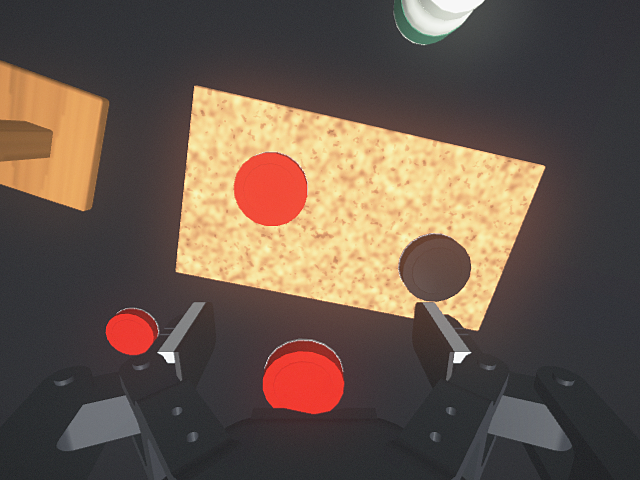

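The wrist view shows the red lid on the mat at pixel (271,189), face about 73 px wide, and the black lid at (435,267). The hand is still short of the target.

```bash
sed -i 's/<70)/<85)/g' h.py; python3 - <<'E'
from h import *; from cell import *
d=get_image("wrist")
print(ray(d,(271,189),22)); print(ray(d,(308,189),22)-ray(d,(234,189),22))
for c,a in blobs(0,red(d["pixels"])): print(c,a,ray(d,c,22).round(1))
delta([556,-119,70],down(.235))
E
```

```text
[ 555.20997147 -122.91797592   22.        ]
[ 14.4708551  -61.04658639   0.        ]
[270.7234957  188.95725883] 4188 [ 555.2 -122.7   22. ]
[131.34448711 331.72517828] 1823 [388.5 -18.2  22. ]
[303.57011302 378.05818334] 4778 [ 374.6 -192.4   22. ]
t 1.7 at [ 531.8 -163.8  167.9] cm [ 3.39 -3.81  9.79] rot [ 0.     0.    -0.003]
```

>>> send_rows(series=[{"dx": 1.7,"dy": -1.8,"dz": 2.5,"ax": 0,"ay": 0,"az": 0,"hand": 0},{"dx": 3.2,"dy": -3.5,"dz": 5,"ax": 0,"ay": 0,"az": 0,"hand": 0},{"dx": 3.2,"dy": -3.5,"dz": 8,"ax": 0,"ay": 0,"az": 0,"hand": 0},{"dx": 3.2,"dy": -3.5,"dz": 11,"ax": 0,"ay": 0,"az": 0,"hand": 0},{"dx": 3.2,"dy": -3.5,"dz": 12,"ax": 0,"ay": 0,"az": 0,"hand": 0},{"dx": 3.2,"dy": -3.5,"dz": 12,"ax": 0,"ay": 0,"az": 0,"hand": 0},{"dx": 3.2,"dy": -3.5,"dz": 12,"ax": 0,"ay": 0,"az": 0,"hand": 0}])

```text
clock: 2.4
eef_pos: [556.0, -121.7, 48.7]
tool_rot: [3.141, -0.001, 0.234]
force: [0.2, 0.2, 1.5]
width: 85.1
gripper_force: 0.0
```

```bash
python3 - <<'E'
from h import *; from cell import *
d=get_image("wrist"); cv2.imwrite("pics/w2.png",d["pixels"][:,:,::-1])
for c,a in blobs(0,red(d["pixels"])): print(c,a,ray(d,c,22).round(1))
delta([554.5,-121.7,3],down(.235))
E
```

```text
[311.51847353 280.48436077] 9879 [ 556.9 -121.9   22. ]
[116.29003783 461.81525851] 1586 [402.5 -27.6  22. ]
t 2.45 at [ 556.5 -121.6   49.1] cm [-0.2  -0.04  4.61] rot [ 0.001 -0.002 -0.001]
```

View pics/w2.png

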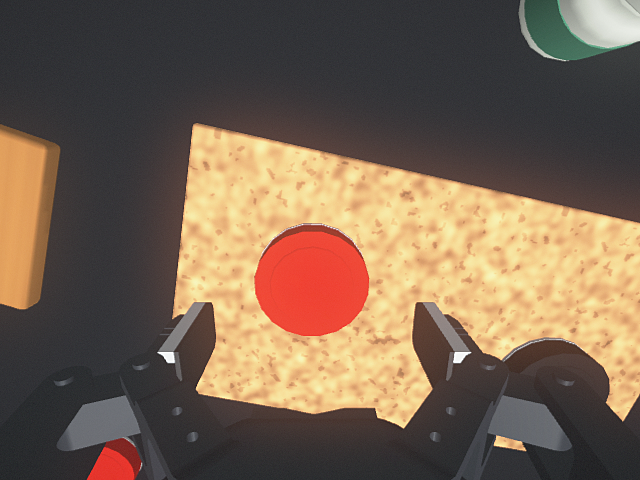

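The lid at pixel (312,281) lies between the pads (inner edges at about 213 and 415), and its centre is within about 1 mm of the TCP. I'll descend.

>>> send_rows(series=[{"dx": -0.1,"dy": 0,"dz": 2,"ax": 0,"ay": 0,"az": 0,"hand": 0},{"dx": -0.1,"dy": 0,"dz": 3.5,"ax": 0,"ay": 0,"az": 0,"hand": 0},{"dx": -0.1,"dy": 0,"dz": 4.4,"ax": 0,"ay": 0,"az": 0,"hand": 0},{"dx": -0.1,"dy": 0,"dz": 4.5,"ax": 0,"ay": 0,"az": 0,"hand": 0},{"dx": -0.1,"dy": 0,"dz": 4.5,"ax": 0,"ay": 0,"az": 0,"hand": 0},{"dx": -0.1,"dy": 0,"dz": 4.5,"ax": 0,"ay": 0,"az": 0,"hand": 0}])

```text
clock: 3.05
eef_pos: [555.0, -121.2, 3.2]
tool_rot: [3.141, -0.001, 0.235]
force: [-0.4, 0.8, 0.2]
width: 85.5
gripper_force: 0.0
```

>>> send_rows(series=[{"dx": 0,"dy": 0,"dz": 0,"ax": 0,"ay": 0,"az": 0,"hand": 0.15},{"dx": 0,"dy": 0,"dz": 0,"ax": 0,"ay": 0,"az": 0,"hand": 0.25},{"dx": 0,"dy": 0,"dz": 0,"ax": 0,"ay": 0,"az": 0,"hand": 0.4},{"dx": 0,"dy": 0,"dz": 0,"ax": 0,"ay": 0,"az": 0,"hand": 0.5},{"dx": 0,"dy": 0,"dz": 0,"ax": 0,"ay": 0,"az": 0,"hand": 0.5},{"dx": 0,"dy": 0,"dz": 0,"ax": 0,"ay": 0,"az": 0,"hand": 0.5},{"dx": 0,"dy": 0,"dz": 0,"ax": 0,"ay": 0,"az": 0,"hand": 0.5}])

```text
clock: 3.75
eef_pos: [554.8, -121.2, 3.7]
tool_rot: [3.141, -0.001, 0.235]
force: [-0.8, 1.3, 7.8]
width: 60.0
gripper_force: 63.6
```

>>> send_rows(series=[{"dx": 0,"dy": 0,"dz": -0.5,"ax": 0,"ay": 0,"az": 0,"hand": 0.5},{"dx": 0,"dy": 0,"dz": -2,"ax": 0,"ay": 0,"az": 0,"hand": 0.5},{"dx": 0,"dy": 0,"dz": -5,"ax": 0,"ay": 0,"az": 0,"hand": 0.5},{"dx": 0,"dy": 0,"dz": -9,"ax": 0,"ay": 0,"az": 0,"hand": 0.5},{"dx": 0,"dy": 0,"dz": -9,"ax": 0,"ay": 0,"az": 0,"hand": 0.5},{"dx": 0,"dy": 0,"dz": -9,"ax": 0,"ay": 0,"az": 0,"hand": 0.5}])

```text
clock: 4.35
eef_pos: [555.4, -121.2, 94.5]
tool_rot: [3.14, -0.003, 0.235]
force: [0.3, -0.8, -0.5]
width: 59.6
gripper_force: 64.6
```

```bash
python3 - <<'E'
from h import *; from cell import *
d=get_image("wrist"); e=get_image("scene")["pixels"]
cv2.imwrite("pics/w3.png",np.vstack([cv2.resize(d["pixels"],(480,360)),cv2.resize(e[100:300,180:420],(480,240*480//288*1),interpolation=3)[:200]])[:,:,::-1])
s=read_state(); print(s["width"],s["gripper_force"],s["force"],s["eef_pos"])
for c,a in blobs(0,red(d["pixels"])): print(c,a,ray(d,c,s["eef_pos"][2]+19).round(1))
E
```

```text
59.633798990862864 64.59429144859314 [ 0.22915579 -1.06244514 -0.8490608 ] [ 553.82089106 -120.92685612   92.43941554]
[313.58724893 320.02002533] 16579 [ 557.7 -122.2  111.4]
[157.37391304 428.69565217] 115 [485.3 -64.7 111.4]
```

View pics/w3.png

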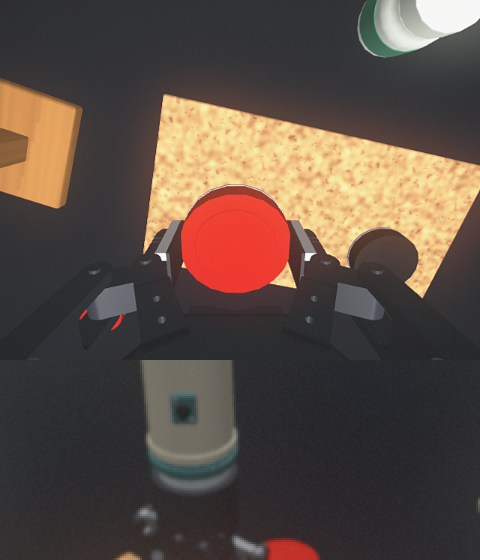

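The lid is held, face centre at about (315,324) full scale. It spans about 144 px and sits level between the pads. I'll work out where it sits in the hand, and the seat target.

```bash
python3 - <<'E'
from h import *; from cell import *
d=get_image("wrist"); s=read_state(); P=s["eef_pos"]; R=Ro.from_euler("xyz",s["tool_rot"]).as_matrix()
m=(d["pixels"][:,:,0]>200)&red(d["pixels"]); n,l,st,c=cv2.connectedComponentsWithStats(m.astype(np.uint8))
i=1+st[1:,4].argmax(); ct=max(cv2.findContours((l==i).astype(np.uint8),0,1)[0],key=len); print(cv2.fitEllipse(ct),st[i])
(u,v),ax,_=cv2.fitEllipse(ct)
for z in (P[2]+10,P[2]+19,P[2]+28):
    X=ray(d,(u,v),z); w=ray(d,(u+max(ax)/2,v),z)-ray(d,(u-max(ax)/2,v),z); print((R.T@(X-P)).round(1),np.linalg.norm(w).round(1))
yaw=.235; Rs=Rseat(yaw); Rt=Rs@np.diag([1,-1,-1.]); seat=np.array([584.5,305.5,110])
for h in (80,30): delta(seat+Rs@[0,0,h-3],Rt)
E
```

```text
((313.5578308105469, 324.42156982421875), (130.57350158691406, 146.4561309814453), 89.24100494384766) [  241   260   146   130 15224]
[ -4.2   1.6 -10. ] 65.0
[  1.2   1.6 -19. ] 60.6
[  6.6   1.6 -28. ] 56.2
t 4.5 at [ 553.6 -120.9   92. ] cm [  9.66 -40.76  -8.76] rot [-0.001  0.438 -0.   ]
t 4.5 at [ 553.6 -120.9   92. ] cm [ 11.78 -40.75  -4.24] rot [-0.001  0.438 -0.   ]
```

>>> send_rows(series=[{"dx": 0,"dy": 0,"dz": -4,"ax": 0,"ay": 0,"az": 0,"hand": 0.5},{"dx": 0,"dy": 0,"dz": -8,"ax": 0,"ay": 0,"az": 0,"hand": 0.5},{"dx": 1,"dy": -2,"dz": -12,"ax": 0,"ay": 0,"az": 0,"hand": 0.5},{"dx": 2,"dy": -5,"dz": -15,"ax": 0,"ay": 0,"az": 0,"hand": 0.5},{"dx": 3,"dy": -9,"dz": -16,"ax": 0,"ay": 0,"az": 0,"hand": 0.5},{"dx": 4,"dy": -13,"dz": -16,"ax": 0,"ay": 0,"az": 0,"hand": 0.5},{"dx": 5,"dy": -17,"dz": -16,"ax": 0,"ay": 0,"az": 0,"hand": 0.5},{"dx": 6,"dy": -21,"dz": -16,"ax": 0,"ay": 0.08,"az": 0,"hand": 0.5},{"dx": 7,"dy": -25,"dz": -16,"ax": 0,"ay": 0.15,"az": 0,"hand": 0.5},{"dx": 8,"dy": -28,"dz": -16,"ax": 0,"ay": 0.22,"az": 0,"hand": 0.5}])

```text
clock: 5.5
eef_pos: [565.9, 172.8, 251.4]
tool_rot: [-3.14, -0.22, 0.237]
force: [0.6, -0.5, -0.7]
width: 59.8
gripper_force: 64.8
```

```bash
python3 - <<'E'
from h import *; from cell import *
Rs=Rseat(.235); print(read_state()["qpos"].round(2),read_state()["qd"].round(2),read_state()["width"])
delta(np.array([584.5,305.5,110])+Rs@[3,0,60],Rs@np.diag([1,-1,-1.]))
E
```

```text
[-0.42  0.42  0.09  1.88 -0.02  0.62 -1.66] [-0.67 -0.12  0.12  0.39  0.18 -0.96 -0.69] 59.81667882614622
t 5.5 at [565.9 172.8 251.4] cm [  0.72 -12.45   8.97] rot [-0.002  0.216  0.002]
```

>>> send_rows(series=[{"dx": 0,"dy": -4,"dz": 0,"ax": 0,"ay": 0.07,"az": 0,"hand": 0.5},{"dx": 0,"dy": -8,"dz": 1,"ax": 0,"ay": 0.14,"az": 0,"hand": 0.5},{"dx": 0,"dy": -11,"dz": 3,"ax": 0,"ay": 0.21,"az": 0,"hand": 0.5},{"dx": 0,"dy": -11,"dz": 5,"ax": 0,"ay": 0.216,"az": 0,"hand": 0.5},{"dx": 0.5,"dy": -11,"dz": 7,"ax": 0,"ay": 0.216,"az": 0,"hand": 0.5},{"dx": 0.5,"dy": -11,"dz": 7,"ax": 0,"ay": 0.216,"az": 0,"hand": 0.5},{"dx": 0.5,"dy": -11,"dz": 7,"ax": 0,"ay": 0.216,"az": 0,"hand": 0.5}])

```text
clock: 6.2
eef_pos: [560.0, 280.9, 182.5]
tool_rot: [3.14, -0.431, 0.237]
force: [1.6, -1.4, -1.0]
width: 59.5
gripper_force: 64.8
```

```bash
python3 - <<'E'
from h import *; from cell import *
Rs=Rseat(.235); print(read_state()["qpos"].round(2))
delta(np.array([584.5,305.5,110])+Rs@[3,0,20],Rs@np.diag([1,-1,-1.]))
d=get_image("wrist");e=get_image("top")
w=cv2.resize(d["pixels"],(480,360)); t=cv2.resize(e["pixels"][180:300,60:220],(480,240),interpolation=2)
cv2.imwrite("pics/w4.png",np.vstack([w,t])[:,:,::-1])
E
```

```text
[-0.57  0.52 -0.03  2.05  0.79  0.23 -2.67]
t 6.2 at [560.  280.9 182.5] cm [-0.06 -1.82  5.82] rot [0.001 0.005 0.002]
```

View pics/w4.png

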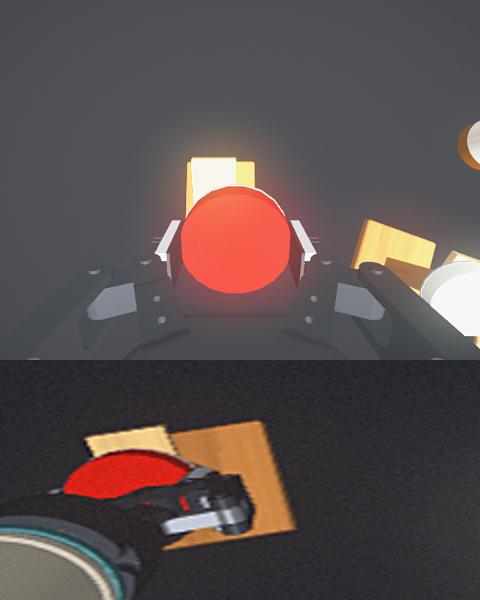

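The lid is over the strip, about 18 mm to the right of centre still (as the numbers say). Joint 6 sits at its lower limit, so I'll lower in small steps.

>>> send_rows(series=[{"dx": 0,"dy": -1,"dz": 0.3,"ax": 0,"ay": 0.005,"az": 0,"hand": 0.5},{"dx": 0,"dy": -1.8,"dz": 1,"ax": 0,"ay": 0.005,"az": 0,"hand": 0.5},{"dx": 0,"dy": -1.8,"dz": 1.5,"ax": 0,"ay": 0.005,"az": 0,"hand": 0.5},{"dx": 0,"dy": -1.8,"dz": 2,"ax": 0,"ay": 0.005,"az": 0,"hand": 0.5},{"dx": 0,"dy": -1.8,"dz": 2,"ax": 0,"ay": 0.005,"az": 0,"hand": 0.5},{"dx": 0,"dy": -1.8,"dz": 2,"ax": 0,"ay": 0.005,"az": 0,"hand": 0.5}])

```text
clock: 6.9
eef_pos: [565.2, 300.7, 167.7]
tool_rot: [3.141, -0.441, 0.234]
force: [-0.9, 0.3, -0.6]
width: 59.5
gripper_force: 64.8
```

```bash
python3 - <<'E'
from h import *; from cell import *
Rs=Rseat(.235); print(read_state()["qpos"].round(3),read_state()["qd"].round(2))
delta(np.array([584.5,305.5,110])+Rs@[3,0,20],Rs@np.diag([1,-1,-1.]))
E
```

```text
[-0.585  0.56  -0.053  2.032  0.954  0.235 -2.861] [ 0.   -0.   -0.01  0.    0.01 -0.   -0.01]
t 6.9 at [565.2 300.7 167.7] cm [-0.36 -0.02  4.07] rot [ 0.001 -0.005 -0.001]
```

>>> send_rows(series=[{"dx": -0.1,"dy": 0,"dz": 0,"ax": 0,"ay": 0,"az": -0.1,"hand": 0.5},{"dx": -0.2,"dy": 0,"dz": 0.2,"ax": 0,"ay": 0,"az": -0.2,"hand": 0.5},{"dx": -0.3,"dy": 0,"dz": 0.6,"ax": 0,"ay": 0,"az": -0.3,"hand": 0.5},{"dx": -0.3,"dy": 0,"dz": 1.2,"ax": 0,"ay": 0,"az": -0.35,"hand": 0.5},{"dx": -0.3,"dy": 0,"dz": 1.8,"ax": 0,"ay": 0,"az": -0.35,"hand": 0.5},{"dx": -0.3,"dy": 0,"dz": 2,"ax": 0,"ay": 0,"az": -0.35,"hand": 0.5},{"dx": -0.3,"dy": 0,"dz": 2,"ax": 0,"ay": 0,"az": -0.35,"hand": 0.5},{"dx": -0.3,"dy": 0,"dz": 2,"ax": 0,"ay": 0,"az": -0.35,"hand": 0.5}])

```text
clock: 7.7
eef_pos: [570.9, 302.3, 148.4]
tool_rot: [2.981, -0.413, 0.618]
force: [-0.0, 0.3, 0.2]
width: 59.8
gripper_force: 64.8
```

```bash
cat > st.py <<'E'
from h import *; from cell import *
import sys
Rs=Rseat(.235); s=read_state(); print(s["qpos"].round(3),s["width"],s["force"].round(1))
seat=np.array([584.5,305.5,110]); P=s["eef_pos"]; R=Ro.from_euler("xyz",s["tool_rot"]).as_matrix()
print("seatframe tcp",(Rs.T@(P-seat)).round(1),"tilt err in tool rotvec",Ro.from_matrix(R.T@Rs@np.diag([1,-1,-1.])).as_rotvec().round(3), "tool z vs -n",np.cross(R[:,2],-Rs[:,2]).round(3)@R)
E
python3 st.py
```

```text
[-0.539  0.6   -0.114  2.031  1.166  0.245 -2.714] 59.7666834255716 [-0.   0.3  0.2]
seatframe tcp [ 3.5  0.1 40.7] tilt err in tool rotvec [ 0.001 -0.005  0.35 ] tool z vs -n [ 1.90829160e-03 -4.72777039e-03  8.13036517e-05]
```

>>> send_rows(series=[{"dx": 0,"dy": 0,"dz": 0.2,"ax": 0,"ay": -0.004,"az": -0.1,"hand": 0.5},{"dx": 0,"dy": 0,"dz": 0.6,"ax": 0,"ay": -0.004,"az": -0.2,"hand": 0.5},{"dx": 0,"dy": 0,"dz": 1.1,"ax": 0,"ay": -0.004,"az": -0.25,"hand": 0.5},{"dx": 0,"dy": 0,"dz": 1.6,"ax": 0,"ay": -0.004,"az": -0.25,"hand": 0.5},{"dx": 0,"dy": 0,"dz": 2.1,"ax": 0,"ay": -0.004,"az": -0.25,"hand": 0.5},{"dx": 0,"dy": 0,"dz": 2.5,"ax": 0,"ay": -0.004,"az": -0.25,"hand": 0.5},{"dx": 0,"dy": 0,"dz": 2.5,"ax": 0,"ay": -0.004,"az": -0.25,"hand": 0.5},{"dx": 0,"dy": 0,"dz": 2.5,"ax": 0,"ay": -0.004,"az": -0.25,"hand": 0.5}])

```text
clock: 8.5
eef_pos: [581.1, 304.8, 125.2]
tool_rot: [2.882, -0.356, 0.881]
force: [-0.2, -0.6, -0.2]
width: 59.8
gripper_force: 64.8
```

```bash
python3 st.py; python3 - <<'E'
from h import *; from cell import *
d=get_image("wrist");e=get_image("scene");t=get_image("top")
w=cv2.resize(d["pixels"],(480,360))
a=np.hstack([cv2.resize(e["pixels"][310:430,400:520],(240,240),interpolation=2),cv2.resize(t["pixels"][190:290,70:170],(240,240),interpolation=2)])
a=np.hstack([cv2.resize(w,(320,240)),cv2.resize(a,(480,240))])
b=cv2.resize(e["pixels"][310:430,380:540],(480,360),interpolation=2); b=np.hstack([b,cv2.resize(t["pixels"][190:290,70:170],(320,320),interpolation=2) if 0 else np.zeros((360,320,3),np.uint8)])
b[:320,480:]=cv2.resize(t["pixels"][190:290,70:170],(320,320),interpolation=2)
cv2.imwrite("pics/w5.png",np.vstack([b,np.hstack([cv2.resize(w,(320,240)),np.zeros((240,480,3),np.uint8)])])[:,:,::-1])
E
```

```text
[-0.503  0.652 -0.158  2.013  1.315  0.261 -2.599] 59.80145286149248 [-0.2 -0.6 -0.2]
seatframe tcp [ 3.3  0.1 15.2] tilt err in tool rotvec [ 0.002 -0.     0.6  ] tool z vs -n [2.26445228e-03 9.33823230e-04 1.51679587e-05]
```

View pics/w5.png

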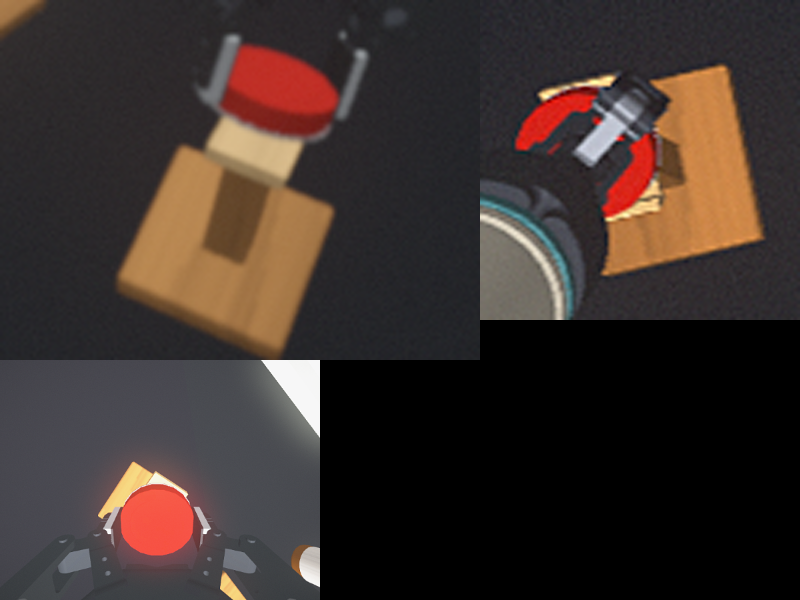

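The lid is parallel to the strip and centred over it, with the fingers clear of the wood. I'll lower to contact.

>>> send_rows(series=[{"dx": 0,"dy": 0,"dz": 0.5,"ax": 0,"ay": 0,"az": 0,"hand": 0.5},{"dx": 0,"dy": 0,"dz": 1,"ax": 0,"ay": 0,"az": 0,"hand": 0.5},{"dx": 0,"dy": 0,"dz": 1.2,"ax": 0,"ay": 0,"az": 0,"hand": 0.5},{"dx": 0,"dy": 0,"dz": 1.4,"ax": 0,"ay": 0,"az": 0,"hand": 0.5},{"dx": 0,"dy": 0,"dz": 1.4,"ax": 0,"ay": 0,"az": 0,"hand": 0.5}])

```text
clock: 9.15
eef_pos: [587.0, 306.0, 112.3]
tool_rot: [2.882, -0.356, 0.881]
force: [-0.3, 0.4, -0.5]
width: 59.6
gripper_force: 64.8
```

```bash
python3 st.py
```

```text
[-0.5    0.68  -0.157  2.005  1.39   0.257 -2.669] 59.592277155490606 [-0.3  0.4 -0.5]
seatframe tcp [ 3.3 -0.1  1. ] tilt err in tool rotvec [ 0.002 -0.     0.6  ] tool z vs -n [2.26423406e-03 9.34361318e-04 1.45954557e-05]
```

>>> send_rows(series=[{"dx": 0,"dy": 0,"dz": 0.1,"ax": 0,"ay": 0,"az": 0,"hand": 0.5},{"dx": 0,"dy": 0,"dz": 0.2,"ax": 0,"ay": 0,"az": 0,"hand": 0.5},{"dx": 0,"dy": 0,"dz": 0.25,"ax": 0,"ay": 0,"az": 0,"hand": 0.5},{"dx": 0,"dy": 0,"dz": 0.25,"ax": 0,"ay": 0,"az": 0,"hand": 0.5}])

```text
clock: 9.55
eef_pos: [588.1, 306.4, 110.4]
tool_rot: [2.882, -0.356, 0.881]
force: [-0.4, 0.1, 0.4]
width: 60.0
gripper_force: 64.8
```

```bash
python3 st.py
```

```text
[-0.499  0.684 -0.157  2.003  1.403  0.257 -2.681] 60.02020641198538 [-0.4  0.1  0.4]
seatframe tcp [ 3.5  0.  -1.1] tilt err in tool rotvec [ 0.002 -0.001  0.6  ] tool z vs -n [ 0.00239125 -0.00043832 -0.00029969]
```

>>> send_rows(series=[{"dx": 0,"dy": 0,"dz": 0.08,"ax": 0,"ay": 0,"az": 0,"hand": 0.5},{"dx": 0,"dy": 0,"dz": 0.16,"ax": 0,"ay": 0,"az": 0,"hand": 0.5},{"dx": 0,"dy": 0,"dz": 0.16,"ax": 0,"ay": 0,"az": 0,"hand": 0.5}])

```text
clock: 9.85
eef_pos: [588.6, 306.6, 109.4]
tool_rot: [2.882, -0.357, 0.881]
force: [-2.1, 0.3, 4.1]
width: 59.8
gripper_force: 65.6
```

```bash
python3 st.py
```

```text
[-0.499  0.686 -0.158  2.002  1.411  0.257 -2.689] 59.77058508934488 [-2.1  0.3  4.1]
seatframe tcp [ 3.6  0.1 -2.3] tilt err in tool rotvec [ 0.002 -0.001  0.6  ] tool z vs -n [ 0.00239136 -0.00043828 -0.00029886]
```

Contact came at the predicted height with 4 N. Next I'll slide down the slope toward the lip.

>>> send_rows(series=[{"dx": -0.08,"dy": -0.06,"dz": -0.02,"ax": 0,"ay": 0,"az": 0,"hand": 0.5},{"dx": -0.17,"dy": -0.11,"dz": -0.02,"ax": 0,"ay": 0,"az": 0,"hand": 0.5},{"dx": -0.17,"dy": -0.11,"dz": -0.02,"ax": 0,"ay": 0,"az": 0,"hand": 0.5}])

```text
clock: 10.15
eef_pos: [587.3, 306.3, 108.8]
tool_rot: [2.881, -0.357, 0.882]
force: [-0.8, -0.5, 4.5]
width: 59.9
gripper_force: 65.3
```

```bash
python3 st.py
```

```text
[-0.5    0.686 -0.157  2.007  1.429  0.256 -2.709] 59.87424433545936 [-0.8 -0.5  4.5]
seatframe tcp [ 2.2  0.1 -2.3] tilt err in tool rotvec [ 0.002 -0.002  0.6  ] tool z vs -n [ 0.00311459 -0.00112217 -0.00020019]
```

>>> send_rows(series=[{"dx": -0.08,"dy": -0.06,"dz": 0,"ax": 0,"ay": 0,"az": 0,"hand": 0.5},{"dx": -0.12,"dy": -0.08,"dz": 0,"ax": 0,"ay": 0,"az": 0,"hand": 0.5},{"dx": -0.12,"dy": -0.08,"dz": 0,"ax": 0,"ay": 0,"az": 0,"hand": 0.5}])

```text
clock: 10.45
eef_pos: [586.1, 306.0, 108.2]
tool_rot: [2.881, -0.357, 0.882]
force: [-0.6, -0.2, 4.9]
width: 60.0
gripper_force: 65.3
```

```bash
python3 st.py
```

```text
[-0.501  0.686 -0.157  2.01   1.443  0.256 -2.723] 60.00631720237042 [-0.6 -0.2  4.9]
seatframe tcp [ 0.7  0.1 -2.3] tilt err in tool rotvec [ 0.002 -0.002  0.6  ] tool z vs -n [ 0.00311454 -0.0011223  -0.00020014]
```

>>> send_rows(series=[{"dx": -0.08,"dy": -0.06,"dz": 0,"ax": 0,"ay": 0,"az": 0,"hand": 0.5},{"dx": -0.16,"dy": -0.12,"dz": 0,"ax": 0,"ay": 0,"az": 0,"hand": 0.5},{"dx": -0.16,"dy": -0.12,"dz": 0,"ax": 0,"ay": 0,"az": 0,"hand": 0.5}])

```text
clock: 10.75
eef_pos: [585.7, 305.9, 108.1]
tool_rot: [2.88, -0.359, 0.882]
force: [4.5, 0.2, 5.6]
width: 59.7
gripper_force: 65.2
```

```bash
python3 st.py
```

```text
[-0.503  0.686 -0.156  2.013  1.462  0.256 -2.744] 59.706115164003286 [4.5 0.2 5.6]
seatframe tcp [ 0.3  0.1 -2.2] tilt err in tool rotvec [ 0.003 -0.004  0.599] tool z vs -n [ 4.55980459e-03 -2.49162188e-03 -1.57424796e-06]
```

The lip stopped the slide, with a 5 N force along x. I'll relax a little and then release.

>>> send_rows(series=[{"dx": 0.08,"dy": 0.06,"dz": -0.02,"ax": 0,"ay": 0,"az": 0,"hand": 0.5},{"dx": 0.1,"dy": 0.07,"dz": -0.02,"ax": 0,"ay": 0,"az": 0,"hand": 0.3},{"dx": 0.1,"dy": 0.07,"dz": -0.02,"ax": 0,"ay": 0,"az": 0,"hand": 0.2},{"dx": 0.1,"dy": 0.07,"dz": -0.02,"ax": 0,"ay": 0,"az": 0,"hand": 0.1},{"dx": 0.1,"dy": 0.07,"dz": -0.02,"ax": 0,"ay": 0,"az": 0,"hand": 0},{"dx": 0.1,"dy": 0.07,"dz": -0.02,"ax": 0,"ay": 0,"az": 0,"hand": 0},{"dx": 0.1,"dy": 0.07,"dz": -0.02,"ax": 0,"ay": 0,"az": 0,"hand": 0}])

```text
clock: 11.45
eef_pos: [584.3, 305.5, 107.1]
tool_rot: [2.882, -0.355, 0.881]
force: [0.4, 0.4, -0.1]
width: 85.6
gripper_force: 0.0
```

>>> send_rows(series=[{"dx": 0,"dy": 0,"dz": -0.5,"ax": 0,"ay": 0,"az": 0,"hand": 0},{"dx": 0,"dy": 0,"dz": -1.5,"ax": 0,"ay": 0,"az": 0,"hand": 0},{"dx": 0,"dy": 0,"dz": -3,"ax": 0,"ay": 0,"az": 0,"hand": 0},{"dx": 0,"dy": 0,"dz": -5,"ax": 0,"ay": 0,"az": 0,"hand": 0},{"dx": 0,"dy": 0,"dz": -8,"ax": 0,"ay": 0,"az": 0,"hand": 0},{"dx": 0,"dy": 0,"dz": -10,"ax": 0,"ay": 0,"az": 0,"hand": 0},{"dx": 0,"dy": 0,"dz": -10,"ax": 0,"ay": 0,"az": 0,"hand": 0},{"dx": 0,"dy": 0,"dz": -10,"ax": 0,"ay": 0,"az": 0,"hand": 0}])

```text
clock: 12.25
eef_pos: [543.8, 295.7, 198.6]
tool_rot: [2.881, -0.357, 0.881]
force: [-0.7, -0.2, -0.7]
width: 84.8
gripper_force: 0.0
```

```bash
python3 st.py; python3 - <<'E'
from h import *; from cell import *
d=get_image("wrist");e=get_image("scene");t=get_image("top")
b=np.zeros((600,800,3),np.uint8)
b[:360,:480]=cv2.resize(e["pixels"][310:430,380:540],(480,360),interpolation=2)
b[:320,480:]=cv2.resize(t["pixels"][190:290,70:170],(320,320),interpolation=2)
b[360:,:320]=cv2.resize(d["pixels"],(320,240)); b[360:,320:640]=cv2.resize(t["pixels"],(320,240))
cv2.imwrite("pics/w6.png",b[:,:,::-1])
Rs=Rseat(.235); seat=np.array([584.5,305.5,110]); n=Rs[:,2]
for k,i in (("wrist",d),("top",t)):
    m=red(i["pixels"]); 
    for c,a in blobs(0,m,1000 if k=="wrist" else 300):
        R=i["R"];cc=-R.T@i["t"]; v=ray(i,c,0)-cc; o=seat+16*n; X=cc+v*((o-cc)@n)/(v@n); print(k,c,a,(Rs.T@(X-seat)).round(1))
E
```

```text
[-0.386  0.504 -0.359  2.05   1.073  0.402 -2.369] 84.830572914255 [-0.7 -0.2 -0.7]
seatframe tcp [-0.5 -0.  98. ] tilt err in tool rotvec [ 0.003 -0.001  0.599] tool z vs -n [ 0.00239125 -0.00043922 -0.00029834]
wrist [314.05177614 247.94587802] 5968 [ 0.6 -1.1 16. ]
top [106.68138801 232.87223975] 634 [ 6.1 -4.6 16. ]
top [413.93391393 370.79354508] 1952 [-365.6 -442.4   16. ]
top [307.23968254 362.37142857] 630 [-297.3 -259.7   16. ]
```

View pics/w6.png

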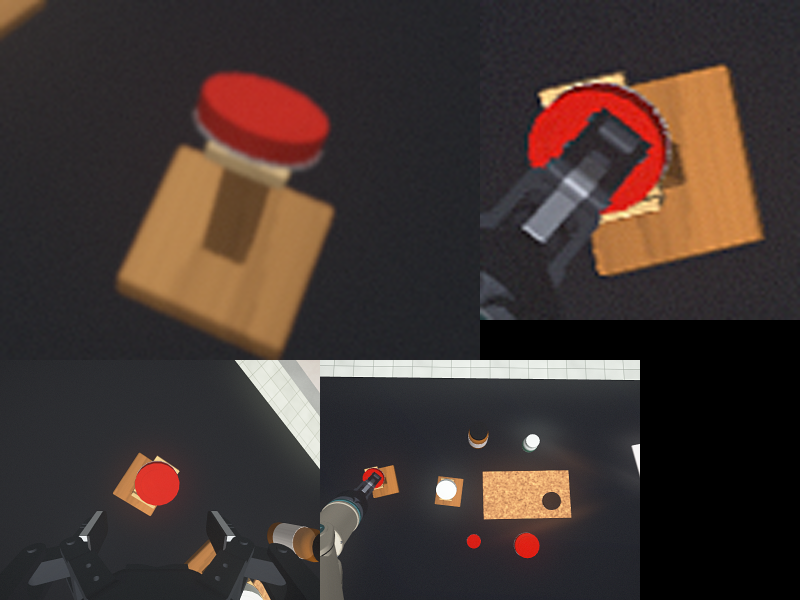

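The lid lies flat against the lip at about seat x = 0.6 and y = -1.1 mm. The hand is clear, and the other lids and jars look where they were. I'm handing in.

```bash
python3 -c "
from cell import *
print(finish_job())"
```

```text
the job is handed in; nothing more can be done
None
```

The red lid lies flat and released on the empty stand's rest, against the lip and about 1 mm off centre by the wrist camera; the job was handed in at about 12.4 s, but the interface returned no verdict.

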